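Set the guarded trip pointer of a bench limit unit

ROBOT

A 7-joint arm with a two-finger parallel gripper is mounted at the origin on a cart in front of the work surface, level with it; the furniture and walls round the work are solid. World frame = base frame: x ahead of the robot, y to its left, z up, the work surface at z = 0. Lengths are in m, angles in rad, forces in N, time in s.
With the tool pointing down it reaches from about 0.4 to 0.875 m from the base axis. Payload 6.5 kg.
Tool frame: the origin (TCP) lies at the very end of the fingers, on their centre line; the grasp point (between the pads) lies manip.pinch_z behind it (manip.pinch_z is the distance from the TCP to the grasp point, in m); z points along the fingers, y is the line along which they close (so a half turn about z gives the same grasp; the last joint's range is limited). The gripper opens to 88 mm and grips with 3 to 60 N. Pads are 18 mm wide; open, the fingers measure 123 mm over their backs; the gripper's body (75 mm by 187 mm) begins 45 mm behind the grasp point.
Start: joints at [-1.357, 0.536, -0.004, 1.538, 0.003, 1.067, -0.071], TCP at [0.18, 0.625, 0.239] pointing down, gripper open.
Joint ranges: [-2.7, 2.7], [-0.37, 2.16], [-1.27, 1.26], [0.24, 2.4], [-1.31, 4.45], [0.19, 1.91], [-2.76, 2.76]. Speed limits (rad/s): [2.39, 2.39, 3.14, 3.14, 3.14, 3.14, 3.14].

INTERFACE

Orientations are given as a 3x3 rotation matrix whose columns are the frame's x, y, z axes.
In Python, from plant import status, get_image, get_calibration, manip, search_frame, masks_of, tip_of gives the robot as it stands.
- The arm moves only by the tool carry_out, never from a script. Its argument "commands" is a list that holds one entry, the list of rows, each a list of 6 numbers: the shift along the tool's x, y, z in m, then the turn, a rotation vector about the tool's x, y, z in rad. A call has 1 to 12 rows; each row shifts and turns the commanded pose from where the row before left it, along the tool's axes as they then stand; what a row does not reach is not made up. A row lasts 1/12 s, in which the tool goes at most 41.7 mm and 7.16 degrees, less where a joint would pass 70% of its speed; a pose out of reach is approached as far as the arm can. A call with a gripper value outside its range is refused whole. "gripper" is the finger opening in m, from 0 to 0.0881, set as the call begins (left out, the last holds). The fingers move at their own pace and stop on an object; the grip force is fixed at half the most. Time passes only in rows, so rows that do not move let the fingers close. It gives the time, the measured TCP pose, the force, the opening and the grip force at its end, in the units of the state.
- status.get_obs(): the state, without advancing time (a new reading comes with each control period).
- get_image(name): name is "scene" or "top" or "wrist"; returns the picture (420x560x3 uint8, red, green, blue); there is no depth.
- get_calibration(name): a dict with "fx", "fy", "cx", "cy" (pixels), "R" (3x3) and "t" (3): a world point X has camera coordinates R X + t. Camera axes: x right, y down, z forward; pixel columns grow to the right and rows downward; lengths in m; the calibration is good to about 2 mm. A picture is of the moment at which its call begins: read the wrist's pose just before it. get_calibration takes no time and is no camera call; for the wrist camera it gives the pose at the moment of the call.
- manip.sign_off(): hands the job in; it is judged then, once.
Trained networks look in the newest picture that a camera, given by its name, has taken for a name from the list of things; names that differ only in an ending like _2 or _b are one class to them, and where a whole thing is asked for, a point or a joint stands for the part that bears it (a point fixed in the world has none). Each returns a list of dicts, best first, with "p" (0 to 1); they miss things now and then, are a little off and sometimes report something else, mostly with a low value. They report only what shows in the picture. A call takes as long as a camera call.
- search_frame(camera, query): "position" ([x, y, z] in m, in world coordinates, good to about 4 mm: the middle of the surface that is visible of it).
- masks_of(camera, query): "mask" (420x560 bool, what is visible of it).
- tip_of(camera, query): "position" ([x, y, z] in m, in world coordinates, good to about 4 mm: a listed point, or the origin of a listed thing).
The state is a dict: "t": time; "qpos": joint angles; "dq": joint speeds; "joint_efforts": joint torques, N m; "position": TCP position; "ee_rot": TCP orientation; "wrist_force": force on the tool from outside, world axes, zero at the start; "wrist_torque": the same for the moment, N m; "gripper_width": finger opening in m; "grip_force": force on a finger pad.
Only numpy, scipy, OpenCV 4.12 (cv2) and the standard library are available. Lean on these libraries where they do the work, as an engineer would, in place of code of your own. Each camera call takes 0.05 s, during which the arm holds its last target. There are 200 camera calls.

TASK

On the limit unit (the low white instrument case with the grey panel), flip its small cover right over backward so that it stays open by itself, then roll the thumbwheel beneath it until the pointer under the clear window stands level with the middle of the round-headed marker, not the bar-shaped one. Leave the cover open, and do not push the petri dish, the small beaker and the brass weight aside.

Things in the scene. Friction and masses are not known exactly. Their poses are not given: they have to be found in the camera images.
- unit: fixed white instrument case, grey top panel, 170 (x) x 150 (y) x 60 mm high; origin at its underside's centre; x points from its front (robot side) to the rear, y left, z up; yaw within 0.35 rad. Left on the panel: thumbwheel under its cover; right: clear window with the pointer, then a rail with two markers. A retort stand, 0.26 m high (centre x 0.54, y -0.33), stands to its right
- cover (a joint): hinge of the grey flip cover, a shallow hood 71 mm long, 58 mm wide, 12 mm high, 40 g; rad, 0 = shut over the wheel, 2.7 = fully back against its stop. It hinges on its rear edge about the unit's y axis (front edge swings up and to the rear). The hinge is loose: past upright (about 1.6) the cover falls back by its own weight to 2.7, before that it falls shut
- cover_tab (a point): grip point on the cover's lift tab, on its mid line 9 mm from its end; the tab is a small bar 26 mm long sticking out forward from the cover's front edge beyond the case's front face, 10 mm wide (along the unit's y) and 8 mm thick (z); nothing lies beneath it down to the bench, 63 mm lower. The point lies 17 mm in front of the case's front face and 88 mm from the hinge axis
- cover_hinge (a point): fixed point on the cover's hinge axis, at mid width, 68 mm above the bench; the axis runs along the unit's y
- thumbwheel (a joint): rotation of the thumbwheel, rad, range -2.1 to 2.1; grows as its exposed top is rolled to the rear (unit +x). It stays where it is left; turning it takes about 1 N at the rim
- wheel_top (a point): fixed point: the topmost point of the thumbwheel's rim, mid width. Black ribbed wheel of 24 mm radius and 14 mm width, axis level along the unit's y; only the top 7 mm of it stands out of a slot in the panel (exposed length 34 mm along x), 4 mm above the two low bezel strips close beside it. The shut cover lies 3 mm above it
- pointer_tip (a point): tip of the black pointer bar (3 mm wide along x) under the clear window, pointing to the right edge of the unit. The thumbwheel drives it along the unit's x: 24 mm per rad, i.e. exactly as far as the rim is rolled and in the same direction (top of the wheel rolled to the rear: pointer goes to the rear)
- round_marker: fixed black marker with a round head (16 mm across, 12 mm high) on the rail at the right of the window; origin on its mid line at panel height; axes as the unit's. Its place along the rail varies and it may be the front or the rear one of the two. Its x along the unit is where the pointer must go
- bar_marker: fixed black marker with a narrow bar-shaped head (6 mm along x, 36 mm along y, sticking out to the right); the wrong one; origin on its mid line at panel height
- petri: shallow clear petri dish, 62 mm across, 14 mm high, loose; stands left of the unit; origin at its underside's centre
- beaker_pe: small white plastic beaker, 48 mm across, 47 mm high, loose; stands left of the unit; origin at its underside's centre
- weight_1: small brass weight, 25 mm across, 26 mm high, loose; stands right of the unit; origin at its underside's centre

How it is judged:
On the way, in this order (a step that is already met when the one before it is completed fails the run):
1. the cover is flipped fully back (value of joint cover above 2.4 rad), for 0.2 s.
2. the pointer is level with the round-headed marker (x of pointer_tip in the frame of round_marker between -0.004 and 0.004 m), for 0.2 s.
At the end, for the whole second after the job is handed in: The cover lies back (joint above 2.4 rad), the pointer tip is within 4 mm of the round-headed marker's mid line along the unit's x, and the thumbwheel is at rest (all of step 2 and value of joint cover above 2.4 rad and velocity of joint thumbwheel between -0.05 and 0.05 rad/s); the robot touches nothing.
It fails at once if the petri dish is pushed more than 30 mm (distance of petri from where it was at the start of the episode above 0.03 m).
It fails at once if the small beaker is pushed more than 30 mm (distance of beaker_pe from where it was at the start of the episode above 0.03 m).
It fails at once if the brass weight is pushed more than 30 mm (distance of weight_1 from where it was at the start of the episode above 0.03 m).
It also fails if it takes over 64 s, if anything falls off the work surface, if the arm or the gripper's body presses on something with over 40 N, if the wrist force passes 120 N, or if a joint passes its speed limit or range.

## Working session

There is one attempt and no reset: what is moved stays moved. The work goes in short steps, Python scripts to look and compute and a tool call to move; the robot and the scene stay as the last step left them, time stands still between calls to the robot, and variables do not carry over. Pictures are saved under pics/ and viewed, at most 10 in all, crops included, and the job is handed in when it is done.

Besides the shell and the picture viewer there is one more tool, called in YAML: its name, and indented under it one key for each argument. carry_out: Moves the arm, as the interface text tells. Its arguments: {"type":"object","properties":{"commands":{"type":"array","items":{"type":"array","items":{"type":"array","items":{"type":"number"}}}},"gripper":{"type":"number"}},"required":["commands"]}

```bash
mkdir -p pics
cat > m.py <<'E'
import numpy as np,cv2
from plant import *
np.set_printoptions(precision=4,suppress=True)
E
python3 - <<'E'
from m import *
s=status.get_obs();print(s['t'],s['position'],s['ee_rot'],manip.pinch_z)
for c in ("top","scene"):
    im=get_image(c);cv2.imwrite(f'pics/{c}0.png',im[:,:,::-1])
    for q in ("unit","cover_tab","cover_hinge","wheel_top","pointer_tip","round_marker","bar_marker","petri","beaker_pe","weight_1"):
        r=tip_of(c,q);print(c,q,[(np.array(d['position']),round(d['p'],2)) for d in r[:2]])
E
```

```text
0.0 [0.1793 0.6241 0.2378] [[-0.9611  0.276  -0.0003]
 [ 0.276   0.9611 -0.0017]
 [-0.0001 -0.0017 -1.    ]] 0.0187
top unit [(array([0.5903, 0.0753, 0.0014]), 0.75)]
top cover_tab [(array([0.5007, 0.1376, 0.0674]), 0.86)]
top cover_hinge [(array([0.5868, 0.1094, 0.0695]), 0.75), (array([ 0.5347, -0.0507, -0.    ]), 0.59)]
top wheel_top [(array([0.5461, 0.1136, 0.0669]), 0.87)]
top pointer_tip []
top round_marker [(array([0.5962, 0.0056, 0.063 ]), 0.42)]
top bar_marker [(array([0.5342, 0.0269, 0.0578]), 0.61)]
top petri [(array([ 0.5662,  0.2316, -0.0022]), 0.6)]
top beaker_pe [(array([0.6551, 0.1804, 0.0045]), 0.84)]
top weight_1 [(array([ 0.5331, -0.0494, -0.0003]), 0.59)]
scene unit [(array([ 0.5877,  0.0737, -0.0022]), 0.65)]
scene cover_tab [(array([0.5015, 0.1365, 0.0664]), 0.96)]
scene cover_hinge [(array([0.5007, 0.1344, 0.0681]), 0.7), (array([0.5827, 0.1072, 0.0713]), 0.67)]
scene wheel_top [(array([0.5496, 0.1185, 0.0672]), 0.74)]
scene pointer_tip []
scene round_marker [(array([0.4999, 0.133 , 0.0661]), 0.68), (array([0.5914, 0.003 , 0.0615]), 0.49)]
scene bar_marker [(array([0.5342, 0.0255, 0.0642]), 0.63)]
scene petri [(array([ 0.5672,  0.232 , -0.0059]), 0.77)]
scene beaker_pe [(array([ 0.6577,  0.1843, -0.0005]), 0.97)]
scene weight_1 [(array([ 0.5334, -0.0531,  0.0003]), 0.72)]
```

View top.

View pics/top0.png

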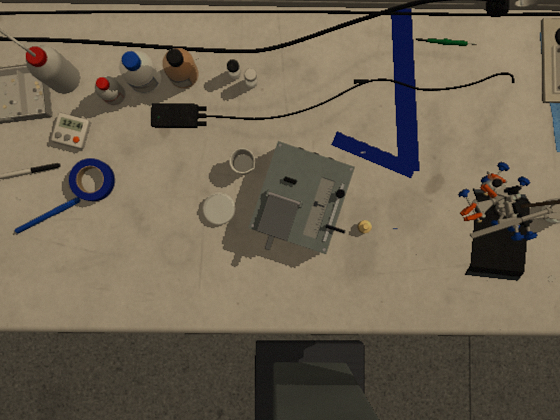

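View pics/scene0.png

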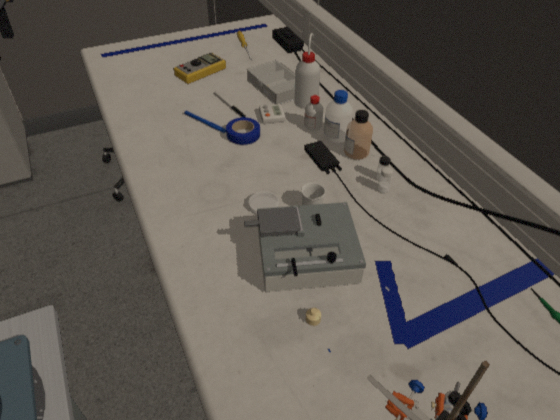

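The top view shows the unit at about (300,195), yawed about -0.33, with the tab at (268,245). The round marker is the rear one at (340,193), the bar marker is at (337,228), and the pointer tip is near (320,205). I'm moving above the tab.

carry_out:
  commands:
    - [[-0.027,-0.023,0,0,0,0],[-0.027,-0.023,0,0,0,0],[-0.027,-0.023,0,0,0,0],[-0.027,-0.023,0,0,0,0],[-0.027,-0.023,0,0,0,0],[-0.027,-0.023,0,0,0,0],[-0.027,-0.023,0,0,0,0],[-0.027,-0.023,0,0,0,0],[-0.027,-0.023,0,0,0,0],[-0.027,-0.023,0,0,0,0],[-0.027,-0.023,0,0,0,0],[-0.027,-0.023,0,0,0,0.05]]
  gripper: 0.045

```text
t: 2.1
position: [0.4155, 0.2685, 0.239]
ee_rot: [[-0.946, 0.324, 0.0], [0.324, 0.946, 0.001], [-0.0, 0.001, -1.0]]
wrist_force: [0.5, 0.2, -0.1]
gripper_width: 0.0447
grip_force: 0.0
```

carry_out:
  commands:
    - [[-0.024,-0.022,0.01,0,0,0],[-0.024,-0.022,0.01,0,0,0],[-0.024,-0.022,0.01,0,0,0],[-0.024,-0.022,0.01,0,0,0],[-0.02,-0.015,0,0,0,0],[0,0,0,0,0,0],[0,0,0,0,0,0],[0,0,0,0,0,0]]

```text
t: 2.77
position: [0.4908, 0.1359, 0.1989]
ee_rot: [[-0.946, 0.323, -0.0], [0.323, 0.946, 0.001], [0.0, 0.001, -1.0]]
wrist_force: [-0.0, -0.2, -0.8]
gripper_width: 0.0447
grip_force: 0.0
```

Run:
```python
from m import *
s=status.get_obs();print(s['t'],s['position'],s['ee_rot'],s['wrist_force'])
im=get_image("wrist");cv2.imwrite('pics/w1.png',im[:,:,::-1])
for q in ("cover_tab","cover_hinge","round_marker","pointer_tip","bar_marker"):
    r=tip_of("wrist",q);print(q,[(np.array(d['position']),round(d['p'],2)) for d in r[:2]])
```

```text
2.7667 [0.4908 0.1359 0.1989] [[-0.9463  0.3232 -0.    ]
 [ 0.3232  0.9463  0.0007]
 [ 0.0002  0.0006 -1.    ]] [-0.0321 -0.2163 -0.7944]
cover_tab [(array([0.4981, 0.1363, 0.0687]), 0.95)]
cover_hinge [(array([0.5835, 0.1055, 0.0666]), 0.97)]
round_marker []
pointer_tip []
bar_marker [(array([0.5342, 0.0273, 0.0628]), 0.43)]
```

View pics/w1.png

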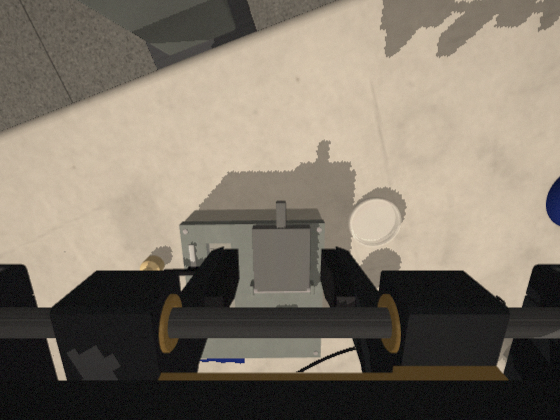

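The wrist view shows the tab at (281,210), midway between the fingers, with the cover's edges square to the tool. I'm lowering and gripping the tab near the fingertips.

carry_out:
  commands:
    - [[-0.007,0.003,0,0,0,0],[0,0,0.03,0,0,0],[0,0,0.03,0,0,0],[0,0,0.03,0,0,0],[0,0,0.025,0,0,0],[0,0,0.015,0,0,0],[0,0,0.009,0,0,0],[0,0,0,0,0,0],[0,0,0,0,0,0]]

```text
t: 3.82
position: [0.4991, 0.1357, 0.0599]
ee_rot: [[-0.946, 0.324, 0.0], [0.324, 0.946, -0.0], [-0.0, 0.0, -1.0]]
wrist_force: [0.2, -0.5, 0.3]
gripper_width: 0.0448
grip_force: 0.0
```

carry_out:
  commands:
    - [[0,0,0,0,0,0],[0,0,0,0,0,0],[0,0,0,0,0,0],[0,0,0,0,0,0],[0,0,0,0,0,0],[0,0,0,0,0,0],[0,0,0,0,0,0],[0,0,0,0,0,0]]
  gripper: 0.0

```text
t: 4.48
position: [0.4986, 0.1349, 0.0599]
ee_rot: [[-0.946, 0.324, -0.0], [0.324, 0.946, -0.001], [0.0, -0.001, -1.0]]
wrist_force: [-2.1, -3.1, 4.8]
gripper_width: 0.0096
grip_force: 30.0
```

carry_out:
  commands:
    - [[-0.001,0,-0.013,0,0,0],[-0.003,0,-0.013,0,0,0],[-0.005,0,-0.0125,0,0,0],[-0.0065,0,-0.0115,0,0,0],[-0.0085,0,-0.0105,0,0,0],[-0.01,0,-0.009,0,0,0]]

```text
t: 4.98
position: [0.5297, 0.1245, 0.1292]
ee_rot: [[-0.946, 0.323, -0.003], [0.323, 0.946, -0.0], [0.002, -0.001, -1.0]]
wrist_force: [0.1, -0.8, -5.5]
gripper_width: 0.0093
grip_force: 30.0
```

carry_out:
  commands:
    - [[-0.011,0,-0.0075,0,0,0],[-0.012,0,-0.006,0,0,0],[-0.0128,0,-0.0038,0,0,0],[-0.0132,0,-0.002,0,0,0],[-0.0133,0,0,0,0,0],[-0.0132,0,0.002,0,0,0],[0,0,0,0,0,0]]

```text
t: 5.57
position: [0.6035, 0.1003, 0.1462]
ee_rot: [[-0.946, 0.325, 0.001], [0.325, 0.946, 0.001], [-0.0, 0.001, -1.0]]
wrist_force: [-1.6, -0.5, 3.4]
gripper_width: 0.0095
grip_force: 30.0
```

Run:
```python
from m import *
for c in ("scene",):
    im=get_image(c);cv2.imwrite('pics/s2.png',cv2.resize(im[130:330,180:420,::-1],None,fx=3,fy=3))
```

```text
(no output)
```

View pics/s2.png

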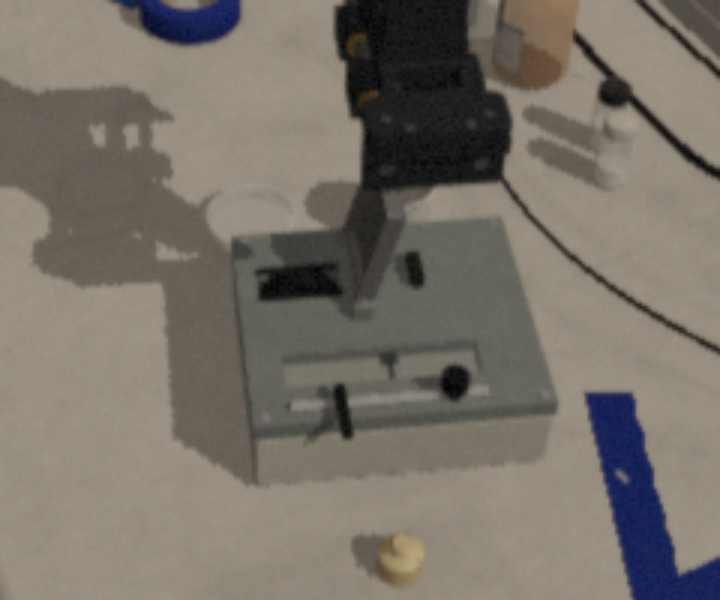

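The crop shows the cover past upright in the gripper, with the wheel exposed at (300,283). The pointer is at (390,365) and the round marker at (455,382). I'm releasing the tab.

carry_out:
  commands:
    - [[0,0,0,0,0,0],[0,0,0,0,0,0],[0,0,0,0,0,0],[0,0,0,0,0,0],[0,0,0,0,0,0],[0,0,-0.03,0,0,0],[0,0,-0.03,0,0,0],[0,0,-0.03,0,0,0],[0,0,-0.01,0,0,0]]
  gripper: 0.05

```text
t: 6.37
position: [0.6043, 0.1003, 0.2511]
ee_rot: [[-0.946, 0.324, 0.006], [0.324, 0.946, 0.001], [-0.005, 0.003, -1.0]]
wrist_force: [0.2, 0.2, 0.7]
gripper_width: 0.0497
grip_force: 0.0
```

carry_out:
  commands:
    - [[0.03,0,0,0,0,0],[0.03,0,0,0,0,0],[0.03,0,0,0,0,0],[0.03,0,0,0,0,0],[0.03,0,0,0,0,0],[0,0,0,0,0,0],[0,0,0,0,0,0],[0,0,0,0,0,0]]
  gripper: 0.0

```text
t: 7.03
position: [0.461, 0.1484, 0.2466]
ee_rot: [[-0.946, 0.324, 0.001], [0.324, 0.946, 0.0], [-0.001, 0.0, -1.0]]
wrist_force: [-0.1, -0.1, 0.5]
gripper_width: 0.0006
grip_force: 0.0
```

Run:
```python
from m import *
s=status.get_obs();print(s['t'],s['position'])
ims=[]
for c in ("top","wrist","scene"):
    im=get_image(c);ims.append(im[:,:,::-1])
    for q in ("wheel_top","pointer_tip","round_marker","bar_marker","cover_tab"):
        r=tip_of(c,q);print(c,q,[(np.array(d['position']),round(d['p'],2)) for d in r[:2]])
a=cv2.resize(ims[0][120:270,220:390],(340*1,300));b=cv2.resize(ims[2][180:300,210:400],(475,300))
c=cv2.resize(ims[1],(400,300))
cv2.imwrite('pics/m3.png',np.vstack([np.hstack([a,c]),np.hstack([b,np.zeros((300,265,3),np.uint8)])]))
```

```text
7.0333 [0.461  0.1484 0.2466]
top wheel_top [(array([0.5458, 0.1157, 0.0677]), 0.56)]
top pointer_tip []
top round_marker [(array([0.5971, 0.0057, 0.061 ]), 0.48)]
top bar_marker [(array([0.6573, 0.1841, 0.0022]), 0.69), (array([0.5335, 0.0221, 0.0555]), 0.41)]
top cover_tab [(array([0.6606, 0.0835, 0.1033]), 0.66)]
wrist wheel_top []
wrist pointer_tip []
wrist round_marker []
wrist bar_marker []
wrist cover_tab [(array([0.66  , 0.0843, 0.1045]), 0.83)]
scene wheel_top [(array([0.5504, 0.1192, 0.0708]), 0.62)]
scene pointer_tip []
scene round_marker [(array([0.5928, 0.0036, 0.0599]), 0.47)]
scene bar_marker [(array([0.533 , 0.0258, 0.0638]), 0.6), (array([ 0.6546,  0.1835, -0.0005]), 0.55)]
scene cover_tab [(array([0.6583, 0.0831, 0.103 ]), 0.58)]
```

View pics/m3.png

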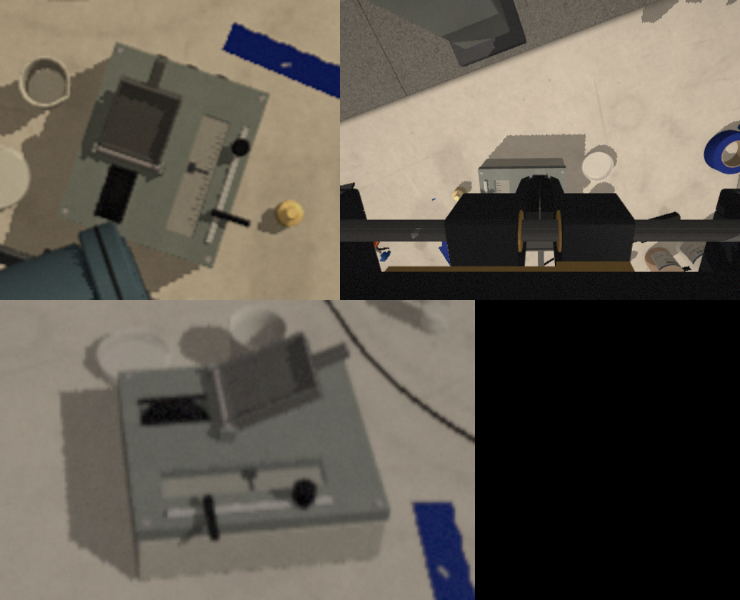

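The cover lies fully back. In the top crop the pointer tip is at (207,171) and the round head at (240,147), so the pointer has to go rearward.

```bash
cat >> m.py <<'E'
ux=np.array([.946,-.324,0])
def back(c,uv,z,cal=None):
    k=cal or get_calibration(c);R=np.array(k['R']);t=np.array(k['t'])
    d=R.T@np.array([(uv[0]-k['cx'])/k['fx'],(uv[1]-k['cy'])/k['fy'],1]);o=-R.T@t
    return o+d*(z-o[2])/d[2]
E
python3 - <<'E'
from m import *
P=back("top",(323.5,205.5),.06);M=back("top",(340,193.7),.07)
print(P,M,(M-P)@ux, (np.array([.5971,.0057,0])-P)@ux)
P=back("scene",(311.2,256),.06);M=back("scene",(331.8,257),.068)
print(P,M,(M-P)@ux,(np.array([.5928,.0036,0])-P)@ux)
E
```

```text
[0.5731 0.0333 0.06  ] [0.5943 0.0042 0.07  ] 0.029483425528980554 0.031671989549003805
[0.5693 0.0276 0.06  ] [0.5961 0.0058 0.068 ] 0.032414497742453786 0.02997742153026939
```

carry_out:
  commands:
    - [[-0.03,0,0.03,0,0,0],[-0.03,0,0.03,0,0,0],[-0.025,0,0.03,0,0,0],[0,0,0.03,0,0,0],[0,0,0.03,0,0,0],[0,0,0.02,0,0,0],[0,0,0.002,0,0,0],[0,0,0,0,0,0],[0,0,0,0,0,0]]

```text
t: 8.68
position: [0.5406, 0.1217, 0.0767]
ee_rot: [[-0.946, 0.324, 0.002], [0.324, 0.946, 0.0], [-0.001, 0.001, -1.0]]
wrist_force: [-0.3, -0.0, 0.1]
gripper_width: 0.0004
grip_force: 0.0
```

carry_out:
  commands:
    - [[0,0,0.002,0,0,0],[0,0,0.002,0,0,0],[0,0,0.002,0,0,0],[0,0,0,0,0,0],[0,0,0,0,0,0]]

```text
t: 9.1
position: [0.5399, 0.1215, 0.0699]
ee_rot: [[-0.946, 0.324, 0.0], [0.324, 0.946, 0.0], [-0.0, 0.0, -1.0]]
wrist_force: [-1.4, 0.4, 0.1]
gripper_width: 0.0002
grip_force: 0.0
```

carry_out:
  commands:
    - [[0,0,0.002,0,0,0],[0,0,0.001,0,0,0],[0,0,0,0,0,0],[0,0,0,0,0,0]]

```text
t: 9.43
position: [0.54, 0.1216, 0.067]
ee_rot: [[-0.946, 0.324, 0.0], [0.324, 0.946, 0.0], [-0.0, 0.0, -1.0]]
wrist_force: [-1.7, 0.5, 5.3]
gripper_width: 0.0005
grip_force: 2.5
```

carry_out:
  commands:
    - [[0,0,0.0005,0,0,0],[-0.002,0,0,0,0,0],[-0.002,0,0,0,0,0],[-0.002,0,0,0,0,0],[-0.002,0,0,0,0,0],[0,0,0,0,0,0]]

```text
t: 9.93
position: [0.5489, 0.1187, 0.0673]
ee_rot: [[-0.946, 0.324, 0.003], [0.324, 0.946, 0.0], [-0.002, 0.001, -1.0]]
wrist_force: [-0.1, -2.3, 9.6]
gripper_width: 0.0004
grip_force: 4.9
```

carry_out:
  commands:
    - [[-0.002,0,0,0,0,0],[-0.002,0,0,0,0,0],[-0.002,0,0,0,0,0],[-0.002,0,0,0,0,0],[0,0,0,0,0,0]]

```text
t: 10.35
position: [0.5565, 0.1162, 0.0673]
ee_rot: [[-0.946, 0.324, 0.003], [0.324, 0.946, 0.0], [-0.002, 0.001, -1.0]]
wrist_force: [0.3, -1.3, 10.6]
gripper_width: 0.001
grip_force: 4.8
```

Run:
```python
from m import *
im=get_image("scene");cv2.imwrite('pics/s4.png',cv2.resize(im[220:300,250:380,::-1],None,fx=5,fy=5,interpolation=cv2.INTER_CUBIC))
```

```text
(no output)
```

View pics/s4.png

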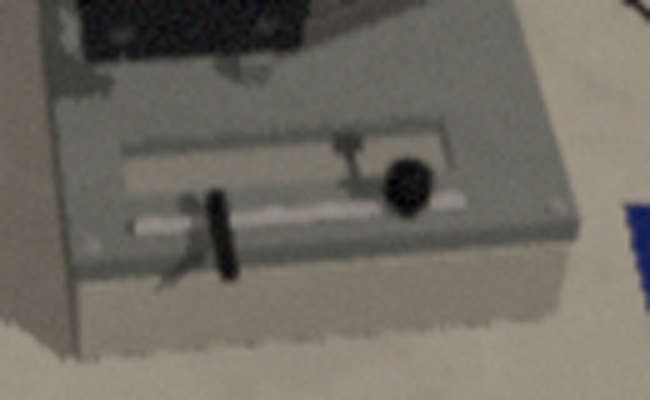

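The pointer has moved rearward to (353,183) in the crop. The round head is at (408,186), so roughly 13 mm remain. Second stroke: lift, go back, press and roll.

carry_out:
  commands:
    - [[0,0,-0.008,0,0,0],[0.008,0,0,0,0,0],[0.009,0,0,0,0,0],[0,0,0.004,0,0,0],[0,0,0.002,0,0,0],[0,0,0.002,0,0,0],[0,0,0,0,0,0],[0,0,0,0,0,0]]

```text
t: 11.07
position: [0.5387, 0.1219, 0.0665]
ee_rot: [[-0.946, 0.324, -0.001], [0.324, 0.946, 0.0], [0.001, -0.0, -1.0]]
wrist_force: [-3.1, -0.3, 10.8]
gripper_width: 0.0006
grip_force: 5.6
```

carry_out:
  commands:
    - [[-0.002,0,0,0,0,0],[-0.002,0,0,0,0,0],[-0.002,0,0,0,0,0],[-0.002,0,0,0,0,0],[-0.002,0,0,0,0,0],[-0.002,0,0,0,0,0],[0,0,0,0,0,0],[0,0,0,0,0,0]]

```text
t: 11.73
position: [0.5522, 0.1175, 0.0673]
ee_rot: [[-0.946, 0.325, 0.003], [0.325, 0.946, 0.0], [-0.003, 0.001, -1.0]]
wrist_force: [0.0, -2.0, 11.5]
gripper_width: 0.0003
grip_force: 5.8
```

carry_out:
  commands:
    - [[0,0,-0.01,0,0,0],[0,0,-0.03,0,0,0],[0,0,-0.03,0,0,0],[0,0,-0.03,0,0,0],[0,0,-0.03,0,0,0],[-0.026,-0.015,0,0,0,0],[-0.026,-0.015,0,0,0,0],[-0.026,-0.015,0,0,0,0],[-0.026,-0.015,0,0,0,0],[-0.026,-0.016,0,0,0,0],[-0.026,-0.016,0,0,0,0],[0,0,0,0,0,0]]

```text
t: 12.73
position: [0.6702, -0.0271, 0.1961]
ee_rot: [[-0.944, 0.33, 0.002], [0.33, 0.944, -0.005], [-0.003, -0.004, -1.0]]
wrist_force: [-0.6, -1.7, -0.6]
gripper_width: 0.0006
grip_force: 0.0
```

Run:
```python
from m import *
print(status.get_obs()['position'])
k=get_calibration("wrist")
for X in ([.595,.005,.06],[.534,.026,.06]):
    c=np.array(k['R'])@X+k['t'];print(c,k['fx']*c[0]/c[2]+k['cx'],k['fy']*c[1]/c[2]+k['cy'])
im=get_image("wrist");cv2.imwrite('pics/w5.png',im[:,:,::-1])
for q in ("pointer_tip","round_marker","bar_marker","cover_tab"):
    r=tip_of("wrist",q);print(q,[(np.array(d['position']),round(d['p'],2)) for d in r[:2]])
```

```text
[ 0.6702 -0.0271  0.1961]
[ 0.0062 -0.0896  0.2678] 286.15482120438037 111.3276076292996
[ 0.0059 -0.1512  0.2487] 286.3030044610426 30.84473741584094
pointer_tip []
round_marker [(array([0.5949, 0.0041, 0.0592]), 0.71)]
bar_marker [(array([0.5345, 0.028 , 0.0658]), 0.96), (array([0.6578, 0.0837, 0.1036]), 0.6)]
cover_tab [(array([0.6608, 0.0854, 0.1058]), 0.92)]
```

View pics/w5.png

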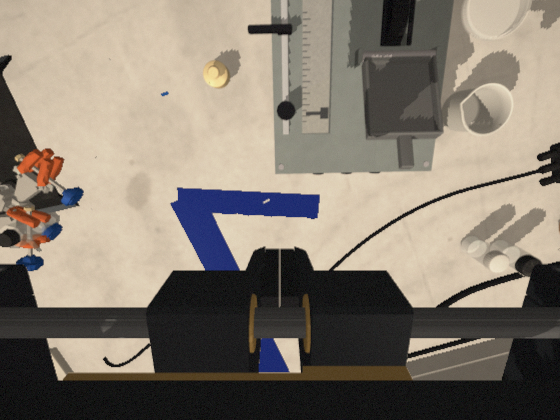

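The wrist view shows the pointer tip at about (308,113), nearly level with the round head at (286,110). I'm measuring the offset allowing for parallax.

Run:
```python
from m import *
im=cv2.imread('pics/w5.png');cv2.imwrite('pics/w6.png',cv2.resize(im[90:135,260:350],None,fx=8,fy=8,interpolation=cv2.INTER_CUBIC))
k=get_calibration("wrist");print(status.get_obs()['position'])
for v in (108,110,112,114): print(v,[round(float((back("wrist",(u,v),z,k)-[.5949,.0041,0])@ux)*1000,1) for u,z in ((310,.058),(310,.062),(286,.06),(286,.066),(286,.072))])
```

```text
[ 0.6673 -0.0179  0.1959]
108 [-9.6, -9.5, -9.5, -9.3, -9.1]
110 [-7.9, -7.8, -7.8, -7.6, -7.4]
112 [-6.2, -6.1, -6.1, -5.9, -5.8]
114 [-4.4, -4.3, -4.3, -4.2, -4.1]
```

View pics/w6.png

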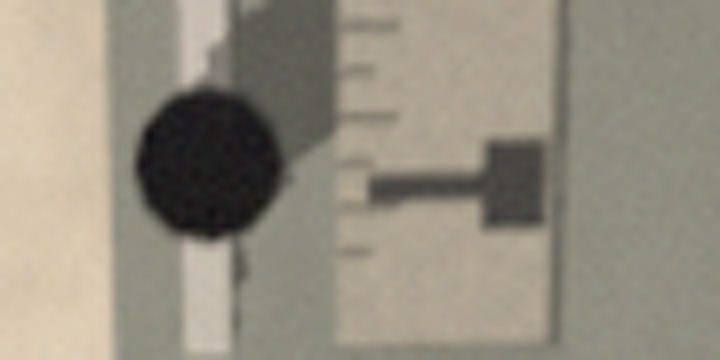

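The pointer is about 2.5 mm past the marker's middle: its bar extends to v≈113.7, against 110.5 for the head. That is within tolerance, but I'll roll it back about 2.5 mm.

carry_out:
  commands:
    - [[0.026,0.015,0,0,0,0],[0.026,0.015,0,0,0,0],[0.026,0.015,0,0,0,0],[0.026,0.015,0,0,0,0],[0.025,0.015,0,0,0,0],[0.025,0.016,0,0,0,0],[0,0,0.03,0,0,0],[0,0,0.03,0,0,0],[0,0,0.03,0,0,0],[0,0,0.027,0,0,0],[0,0,0,0,0,0],[0,0,0,0,0,0]]

```text
t: 13.98
position: [0.5503, 0.1171, 0.0787]
ee_rot: [[-0.947, 0.322, -0.003], [0.322, 0.947, -0.0], [0.002, -0.001, -1.0]]
wrist_force: [0.7, 0.9, -0.1]
gripper_width: 0.0007
grip_force: 0.0
```

carry_out:
  commands:
    - [[0,0,0.004,0,0,0],[0,0,0.004,0,0,0],[0,0,0.003,0,0,0],[0,0,0.001,0,0,0],[0,0,0,0,0,0],[0,0,0,0,0,0]]

```text
t: 14.48
position: [0.5521, 0.1164, 0.0675]
ee_rot: [[-0.946, 0.324, 0.001], [0.324, 0.946, 0.0], [-0.001, 0.0, -1.0]]
wrist_force: [0.4, 0.5, 1.0]
gripper_width: 0.0002
grip_force: 0.3
```

carry_out:
  commands:
    - [[0,0,0.001,0,0,0],[0,0,0,0,0,0],[0.001,0,0,0,0,0],[0.001,0,0,0,0,0],[0.0005,0,0,0,0,0],[0,0,0,0,0,0],[0,0,0,0,0,0]]

```text
t: 15.07
position: [0.5509, 0.1168, 0.0674]
ee_rot: [[-0.946, 0.324, 0.003], [0.324, 0.946, 0.0], [-0.003, 0.001, -1.0]]
wrist_force: [0.1, -1.0, 6.8]
gripper_width: 0.0003
grip_force: 3.6
```

carry_out:
  commands:
    - [[0,0,-0.01,0,0,0],[0,0,-0.03,0,0,0],[0,0,-0.03,0,0,0],[0,0,-0.03,0,0,0],[0,0,-0.03,0,0,0],[-0.026,-0.015,0,0,0,0],[-0.026,-0.015,0,0,0,0],[-0.026,-0.015,0,0,0,0],[-0.026,-0.015,0,0,0,0],[-0.026,-0.016,0,0,0,0],[0,0,0,0,0,0],[0,0,0,0,0,0]]

```text
t: 16.07
position: [0.6481, 0.001, 0.1964]
ee_rot: [[-0.945, 0.327, 0.0], [0.327, 0.945, -0.001], [-0.0, -0.001, -1.0]]
wrist_force: [0.5, -0.5, -0.3]
gripper_width: 0.0003
grip_force: 0.0
```

Run:
```python
from m import *
s=status.get_obs();print(s['t'],s['position'])
im=get_image("wrist")[:,:,::-1];cv2.imwrite('pics/w7.png',cv2.resize(im[60:160,240:440],(800,400),interpolation=cv2.INTER_CUBIC))
r=tip_of("wrist","cover_tab");print([(np.array(d['position']),round(d['p'],2)) for d in r[:1]])
```

```text
16.0667 [0.6481 0.001  0.1964]
[(array([0.6617, 0.0862, 0.1062]), 0.97)]
```

View pics/w7.png

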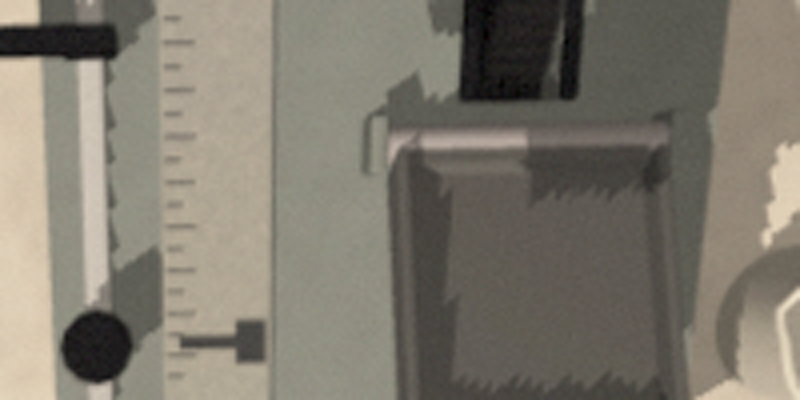

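The pointer tip at (185,342) is level with the round head's centre at (97,345). The cover is open and the arm is clear, so I'm handing in.

```bash
python3 -c "
from m import *
print(manip.sign_off())"
```

```text
the job is handed in; nothing more can be done
None
```

The job is handed in: the cover lies fully back, the pointer is within about 1 mm of the round-headed marker's middle by my last picture, and the arm kept clear of the dish, beaker and weight; no verdict came back.

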